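# Snap the lid onto the sample tub

### The job

Close the round white sample tub with the lid that fits it, the large teal one: set it on the mouth without dropping it and press it down until it snaps fully home, level all round. Leave the small orange lid where it lies, keep the tub upright on the bench, and let go when you are done.

Things in the scene. Friction and masses are not known exactly. Their poses are not given: they have to be found in the camera images.
- tub: Open round white plastic tub, loose, 0.35 kg, slippery, samples fixed inside (22 mm high). 60 mm high, 120 mm across the rim, mouth 112 mm, wall 4 mm. Four springy dimples in the wall, 4 mm below the rim, stand 4 mm into the mouth and snap the lid in. Origin: centre of the underside, z up; its yaw does not matter.
- teal_lid: Large teal snap lid, loose, 0.04 kg, right way up. Origin: centre of its underside, z up. Plug 80 mm wide at the bottom, tapering out to 109 mm at z = 15 mm, so it centres itself from about 8 mm off; flange 128 mm wide, z = 23 to 27 mm. Loose on the tub it rests about 10 mm too high. Home: flange on the rim, its origin 37 mm above the tub's, any yaw.
- teal_bar (a point): Centre of the top of the teal lid's dark grip bar, 55 mm above the lid's underside. The bar is 50 mm long along the lid's x, 18 mm thick along its y, 28 mm high above the flange. Gripping the bar or pushing on its top, press straight down with about 10 to 20 N to snap the lid in.
- orange_lid: Smaller orange lid of the same make, flange 91 mm wide, same heights and a 50 x 18 mm bar in dark orange; it is too small for this tub. Origin: centre of its underside.

How it is judged:
At the end, for the whole second after the job is handed in: The teal lid is snapped home on the tub: its origin 32 to 40 mm above the tub's (37 is home), centred within 10 mm and level with it within 0.06 rad (3.4 degrees); the tub stands upright on the bench (within 0.1 rad); both are at rest, and the orange lid is within 30 mm of where it lay (horizontal distance between teal_lid and tub below 0.01 m and z of teal_lid in the frame of tub between 0.032 and 0.04 m and angle between the z axis of teal_lid and the z axis of tub, either way round below 0.06 rad and angle between tub's own z axis and vertical below 0.1 rad and angle between teal_lid's own z axis and vertical below 0.15 rad and height (world z) of tub below 0.01 m and linear speed of each of teal_lid, tub below 0.02 m/s and distance of orange_lid from where it was at the start of the episode below 0.03 m); the robot touches nothing.
It fails at once if the orange lid is pushed or carried away (more than 30 mm) (distance of orange_lid from where it was at the start of the episode above 0.03 m).
It fails at once if the tub is tipped by more than 30 degrees (angle between tub's own z axis and vertical above 0.52 rad).
It fails at once if the teal lid is dropped (falls out of the fingers faster than 0.7 m/s, a drop of more than about 25 mm) (contact force between the fingers and teal_lid below 0.1 N and linear speed of teal_lid above 0.7 m/s).
It also fails if it takes over 38 s, if anything falls off the work surface, if the arm or the gripper's body presses on something with over 40 N, if the wrist force passes 120 N, or if a joint passes its speed limit or range.

### The arm

A 6-joint arm with a two-finger parallel gripper is mounted at the origin on a cart in front of the work surface, level with it; the furniture and walls round the work are solid. World frame = base frame: x ahead of the robot, y to its left, z up, the work surface at z = 0. Lengths are in m, angles in rad, forces in N, time in s.
With the tool pointing down it reaches from about 0.375 to 0.9 m from the base axis. Payload 3.1 kg.
Tool frame: the origin (TCP) lies midway between the tips of the shut fingers; the grasp point (between the pads) lies 19 mm behind it (manip.tcp_to_grasp is the distance from the TCP to the grasp point, in m); z points along the fingers, y is the line along which they close (so a half turn about z gives the same grasp; the last joint's range is limited). The gripper opens to 85 mm and grips with 20 to 120 N. Pads are 22 mm wide; open, the fingers measure 114 mm over their backs; the gripper's body (76 mm by 85 mm) begins 54 mm behind the grasp point. The pads swing forward as they close: fully open they stand 13 mm farther back than shut.
Start: joints at [-1.425, 0.527, 1.433, -0, 1.181, -0.178], TCP at [0.199, -0.592, 0.231] pointing down, gripper open.
Joint ranges: [-3.08, 3.08], [-0.75, 2.2], [0.22, 2.44], [-1.43, 4.57], [0, 2.65], [-2.85, 2.85]. Speed limits (rad/s): [2.79, 2.79, 3.14, 3.14, 3.14, 3.14].

### API

Orientations are given as a unit quaternion [x, y, z, w].
In Python, from station import manip gives the robot as it stands. The module is installed in compiled form; this text tells all that it offers.
- The arm moves only by the shell command python3 -m crank 'ROWS' [OPENING] [FORCE]. ROWS is JSON, a list of rows, each a list of 2 entries, a list of its own where there are three numbers: the shift along the tool's x, y, z in cm, then the turn about the tool's z in degrees. In form: [[[x, y, z], spin], ...]. A call has 1 to 10 rows; each row is the pose to reach, as a shift and turn from the pose commanded when the call began, along the tool's axes at that moment; what a row does not reach only later rows make up. A row lasts 1/10 s, in which the tool goes at most 50 mm and 8.59 degrees, less where a joint would pass 70% of its speed; a pose out of reach is approached as far as the arm can. A call with a gripper value outside its range is refused whole. OPENING is the finger opening in cm, from 0 to 8.54, set as the call begins (- or left out, the last holds). The fingers move at their own pace and stop on an object; FORCE is the grip in N (left out, the last holds). Time passes only in rows, so rows that repeat a pose let the fingers close. It gives the time, the measured TCP pose, the force and the opening at its end, in the units of the state.
- manip.sense(): the state, without advancing time (a new reading comes with each control period).
- manip.snapshot(name): name is "scene" or "top" or "wrist"; returns the picture (400x640x3 uint8, red, green, blue); there is no depth.
- manip.camera_params(name): a dict with "fx", "fy", "cx", "cy" (pixels), "k1" (the pictures are not rectified: a ray, as slopes to the right and down, at radius r is drawn at 1 + k1 r^2 times it, then the intrinsics apply), "pose" (4x4, takes a point from camera to world coordinates). Camera axes: x right, y up, looking along -z (the intrinsics and any distortion apply to the point x, -y, -z); pixel columns grow to the right and rows downward; lengths in m; the calibration is good to about 2 mm. A picture is of the moment at which its call begins: read the wrist's pose just before it. camera_params takes no time and is no camera call; for the wrist camera it gives the pose at the moment of the call.
- manip.sign_off(): hands the job in, once; it reports no verdict.
The state is a dict: "t": time; "q": joint angles; "qd": joint speeds; "tau": joint torques, N m; "tcp_pos": TCP position; "tool_rot": TCP orientation; "force": force on the tool from outside, world axes, zero at the start; "ft_torque": the same for the moment, N m; "finger_gap": opening from 0.0 (shut) to 1.0 (fully open).
Only numpy, scipy, OpenCV 4.12 (cv2) and the standard library are available. Lean on these libraries where they do the work, as an engineer would, in place of code of your own. Each camera call takes 0.05 s, during which the arm holds its last target. There are 200 camera calls.

## Working session

There is one attempt and no reset: what is moved stays moved. The work goes in short steps, Python scripts to look and compute and a shell command to move; the robot and the scene stay as the last step left them, time stands still between calls to the robot, and variables do not carry over. Pictures are saved under pics/ and viewed, on a budget of 10 in all, crops included, one or two more only if the job needs it, and the job is handed in when it is done.

```bash
mkdir -p pics
cat > h.py <<'E'
import numpy as np, cv2
from station import manip
def snap(cam,fn=None):
    P=manip.camera_params(cam); im=manip.snapshot(cam)
    if fn: cv2.imwrite('pics/'+fn,im[:,:,::-1])
    return im,P
def ray(P,u,v):
    K=np.array([[P['fx'],0,P['cx']],[0,P['fy'],P['cy']],[0,0,1.]])
    x,y=cv2.undistortPoints(np.array([[[u,v]]],float),K,np.array([P['k1'],0,0,0.]))[0,0]
    T=np.array(P['pose']); return T[:3,3],T[:3,:3]@np.array([x,-y,-1.])
def onplane(P,u,v,z):
    o,d=ray(P,u,v); return o+d*(z-o[2])/d[2]
E
python3 - <<'E'
from h import *
a,P=snap('top'); b,Q=snap('scene')
cv2.imwrite('pics/top.png',a[:,:,::-1]);cv2.imwrite('pics/scene.png',b[:,:,::-1])
print(P,Q,manip.sense(),manip.tcp_to_grasp)
E
```

```text
{'fx': 394.70927865368094, 'fy': 394.70927865368094, 'cx': 321.5521768301778, 'cy': 201.12260895040927, 'k1': -0.041423633603441166, 'pose': array([[ 0.02719722,  0.99336573, -0.11173558,  0.41856656],
       [-0.99918471,  0.03035104,  0.02662212,  0.08506332],
       [ 0.0298368 ,  0.11092043,  0.99338131,  0.91698819],
       [ 0.        ,  0.        ,  0.        ,  1.        ]])} {'fx': 395.46195834988606, 'fy': 395.46195834988606, 'cx': 323.0185014783444, 'cy': 197.71610621744736, 'k1': -0.0952125735458702, 'pose': array([[-7.29183093e-01,  3.47588336e-01, -5.89469564e-01,
        -5.23908487e-03],
       [-6.84318268e-01, -3.71289524e-01,  6.27576766e-01,
         5.78805083e-01],
       [-7.25509992e-04,  8.61003158e-01,  5.08599091e-01,
         5.02401507e-01],
       [ 0.00000000e+00,  0.00000000e+00,  0.00000000e+00,
         1.00000000e+00]])} {'t': 0.1, 'q': array([-1.42550032e+00,  5.28371087e-01,  1.43377730e+00, -3.03239686e-05,
        1.18139622e+00, -1.78514227e-01]), 'qd': array([-0.00098238, -0.00058667, -0.00214445,  0.00161617, -0.0002181 ,
       -0.00107286]), 'tau': array([-3.79651347e-04, -4.43304062e+01, -1.78587037e+01, -1.78206860e-04,
        3.87657652e-03, -1.63696427e-05]), 'tcp_pos': array([ 0.19877983, -0.59186677,  0.23043177]), 'tool_rot': array([ 9.86920572e-01,  1.61204319e-01,  2.19002193e-06, -9.76076107e-04]), 'force': array([-0.21462331,  0.15100177,  0.12954712]), 'ft_torque': array([-0.05124689, -0.02886847,  0.02801985]), 'finger_gap': 1.0000043002333288} 0.0187
```

View pics/top.png

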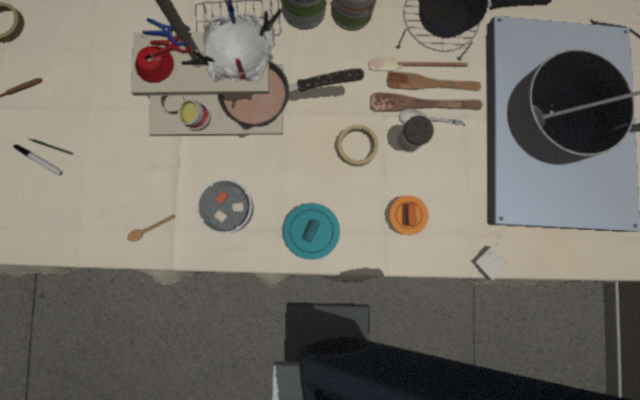

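View pics/scene.png

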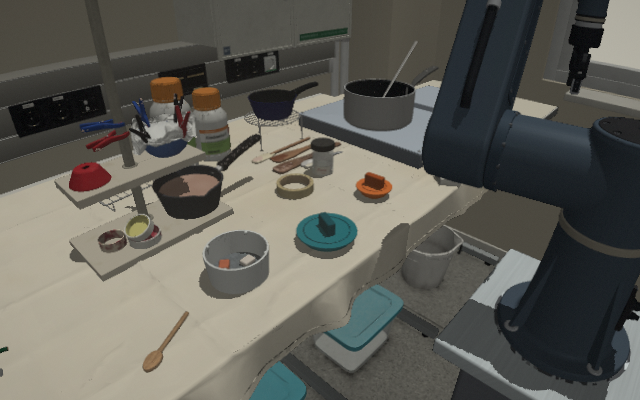

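Top view: teal lid at about (311,231), its bar tilted; tub at (226,206); orange lid at (408,214). The scene view shows the same layout, with nothing around the tub or lid.

Run:
```python
from h import *
im=cv2.imread('pics/top.png'); P=manip.camera_params('top')
hsv=cv2.cvtColor(im,cv2.COLOR_BGR2HSV)
for n,(u,v) in dict(rim=(226,183),tubin=(235,215),table=(200,160),flange=(293,231),bar=(311,228),or_=(395,214)).items(): print(n,hsv[v,u])
def big(m,x0,x1,y0,y1):
    k=np.zeros_like(m);k[y0:y1,x0:x1]=m[y0:y1,x0:x1]
    c,_=cv2.findContours(k,cv2.RETR_EXTERNAL,cv2.CHAIN_APPROX_NONE); return max(c,key=cv2.contourArea)
teal=cv2.inRange(hsv,(80,90,30),(100,255,255)); c=big(teal,270,350,195,270)
e=cv2.fitEllipse(cv2.convexHull(c)); print('teal',e,onplane(P,*e[0],.025), np.array([np.linalg.norm(onplane(P,*p[0],.025)-onplane(P,*e[0],.025)) for p in cv2.convexHull(c)]).round(3)[::4])
o=big(cv2.inRange(hsv,(3,120,60),(20,255,255)),380,440,190,240); e=cv2.fitEllipse(cv2.convexHull(o)); print('orange',onplane(P,*e[0],.025))
v=im[150:260,170:350].copy(); cv2.imwrite('pics/crop.png',cv2.resize(v,None,fx=4.4,fy=4.4,interpolation=cv2.INTER_CUBIC))
```

```text
rim [30 12 82]
tubin [83 10 98]
table [ 21  35 177]
flange [ 91 145 120]
bar [ 93 121  93]
or_ [ 13 165 153]
teal ((310.9578857421875, 230.8292694091797), (54.78419494628906, 55.48603820800781), 83.27155303955078) [0.45079523 0.08321174 0.025     ] [0.062 0.063 0.063 0.062 0.061 0.062 0.062 0.063 0.061]
orange [ 0.49342737 -0.13734079  0.025     ]
```

View pics/crop.png

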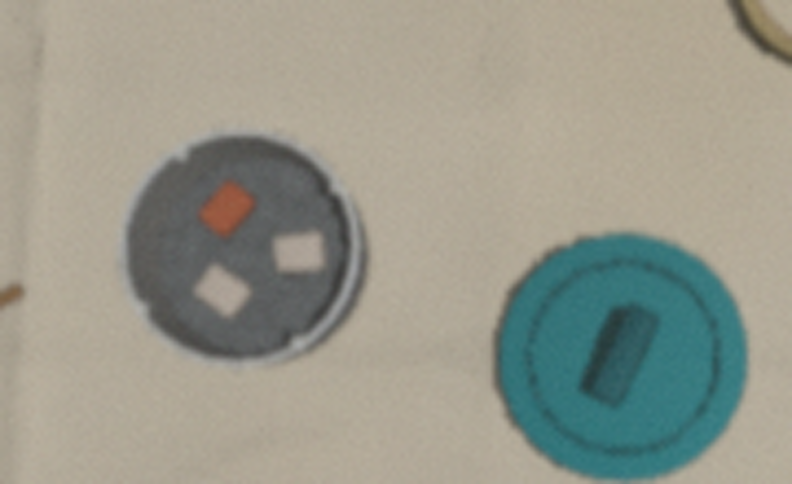

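Crop: tub rim spans about x 124–360, y 131–363, so its centre is full-image (224.8,206.1). The bar's top face runs from crop (643,311) to (604,401).

Run:
```python
from h import *
from scipy.spatial.transform import Rotation as R
P=manip.camera_params('top')
f=lambda x,y,z:onplane(P,x/4.4+170-.4,y/4.4+150-.4,z)
print('tub',f(241,247,.06),[f(*p,.06) for p in((124,247),(360,247),(241,131),(241,363))])
a,b=f(643,311,.055),f(604,401,.055);print('bar',a,b,(a+b)/2,np.linalg.norm(a-b)); d=a-b
th=np.arctan2(d[1],d[0]);print('bar angle',np.degrees(th))
s=manip.sense();M=R.from_quat(s['tool_rot']).as_matrix();print(M.round(3))
# want tool x along bar: spin
tx=np.arctan2(M[1,0],M[0,0]);print('tool x ang',np.degrees(tx))
d=np.array([.4508,.0832,.23])-s['tcp_pos'];print('shift cm',M.T@d*100)
W=manip.camera_params('wrist');print(W['pose'],s['tcp_pos'],W['fx'])
```

```text
tub [0.49843012 0.27291685 0.06      ] [array([0.4966733 , 0.33056056, 0.06      ]), array([0.50021272, 0.21429618, 0.06      ]), array([0.55634485, 0.27609681, 0.06      ]), array([0.44135428, 0.26986098, 0.06      ])]
bar [0.4730113  0.07352805 0.055     ] [0.4279784  0.09149909 0.055     ] [0.45049485 0.08251357 0.055     ] 0.04848628543111864
bar angle -21.755200931400015
[[ 0.948  0.318 -0.   ]
 [ 0.318 -0.948  0.002]
 [ 0.    -0.002 -1.   ]]
tool x ang 18.553603563977557
shift cm [ 45.37222758 -55.97882213   0.16546267]
[[ 0.31724239  0.91054399  0.26507905  0.2655507 ]
 [-0.94834181  0.30526056  0.08639331 -0.56937086]
 [-0.00225327 -0.27879316  0.96034853  0.37208624]
 [ 0.          0.          0.          1.        ]] [ 0.19877983 -0.59186677  0.23043177] 287.45057487184783
```

```bash
python3 -m crank '[[[5,-4,0],0],[[10,-9,0],0],[[14,-13,0],5],[[18,-17,0],12],[[22,-21,0],20],[[25,-25,0],28],[[28,-29,0],34],[[31,-33,0],40],[[33.5,-37,0],40],[[36,-41,0],40]]' 8.5 40
```

```text
t: 1.1
tcp_pos: [0.3971, -0.1349, 0.2313]
tool_rot: [0.982, -0.186, 0.0, -0.0]
force: [0.4, 0.7, 0.3]
finger_gap: 0.995
```

```bash
python3 -m crank '[[[-0.7,-4.5,0],0],[[-1.3,-9,0],0],[[-2,-13.5,0],0],[[-2.6,-17.5,0],0],[[-2.6,-17.5,0],0],[[-2.6,-17.5,0],0]]'
python3 - <<'E'
from h import *
from scipy.spatial.transform import Rotation as R
s=manip.sense(); im,P=snap('wrist','w1.png'); print(s['tcp_pos'],s['q'])
M=R.from_quat(s['tool_rot']).as_matrix();print(M.round(3))
hsv=cv2.cvtColor(im,cv2.COLOR_RGB2HSV)
E
```

```text
t: 1.7
tcp_pos: [0.4363, 0.0364, 0.2311]
tool_rot: [0.983, -0.185, -0.0, 0.0]
force: [1.1, -0.6, -0.5]
finger_gap: 0.994
[0.43630459 0.03637201 0.23107176] [-1.72834624e-01  2.77111619e-01  1.88086115e+00 -5.51229789e-04
  9.84279793e-01  1.76953725e+00]
[[ 0.932 -0.363 -0.001]
 [-0.363 -0.932 -0.   ]
 [-0.001  0.001 -1.   ]]
```

View pics/w1.png

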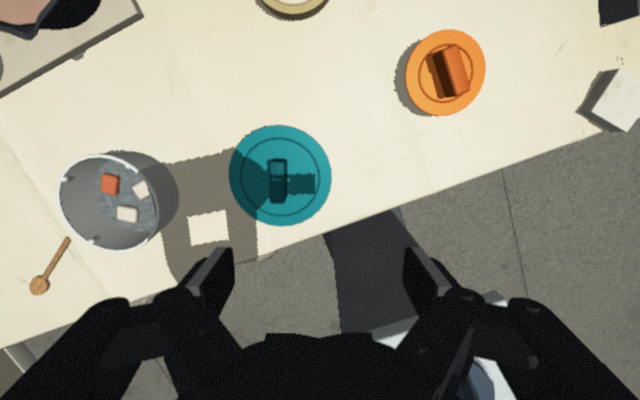

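Wrist view: teal lid centred about (280,175), bar upright in the image at x≈278 (y 160–203); tub rim about (109,202); orange lid at (446,73).

Run:
```python
from h import *
from scipy.spatial.transform import Rotation as R
s=manip.sense(); P=manip.camera_params('wrist'); im=cv2.imread('pics/w1.png')
hsv=cv2.cvtColor(im,cv2.COLOR_BGR2HSV); M=R.from_quat(s['tool_rot']).as_matrix()
m=cv2.inRange(hsv,(80,90,20),(100,255,255)); m[:,:215]=0;m[:,345:]=0;m[235:]=0
m=cv2.morphologyEx(m,cv2.MORPH_OPEN,np.ones((5,5)))
c=max(cv2.findContours(m,0,cv2.CHAIN_APPROX_NONE)[0],key=cv2.contourArea)
e=cv2.fitEllipse(cv2.convexHull(c)); p=onplane(P,*e[0],.025);print(e,'lid',p,'shift cm',M.T@(p-s['tcp_pos'])*100)
# tub rim
pts=[(59,195),(109,153),(159,200),(109,250)]
print([onplane(P,*q,.06).round(4) for q in pts], onplane(P,109,202,.06))
cv2.imwrite('pics/c2.png',np.hstack([cv2.resize(im[145:220,245:320],(395,395),interpolation=2),cv2.resize(im[145:260,50:165],(395,395),interpolation=2)]))
```

```text
((279.5589599609375, 175.2135009765625), (98.6263656616211, 103.14202117919922), 122.46963500976562) lid [0.45441147 0.07951176 0.025     ] shift cm [ 0.08602676 -4.77230722 20.6092378 ]
[array([0.531, 0.317, 0.06 ]), array([0.5503, 0.2362, 0.06  ]), array([0.4833, 0.212 , 0.06  ]), array([0.4508, 0.301 , 0.06  ])] [0.50249508 0.26721123 0.06      ]
```

View pics/c2.png

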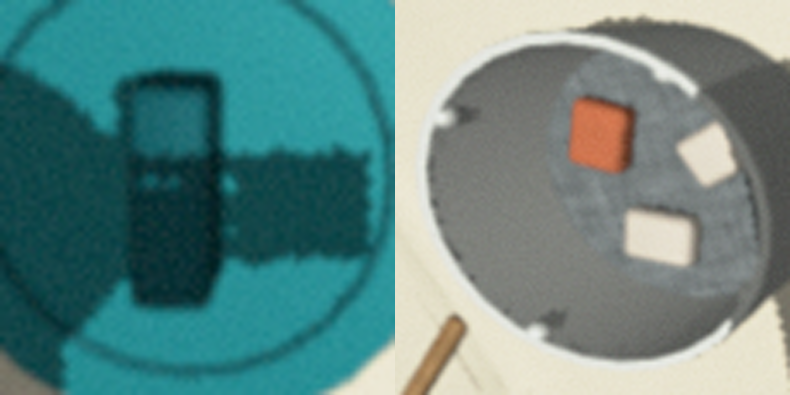

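```bash
python3 -m crank '[[[0,0,3],0],[[0,0,7],0],[[0,0,10],0],[[0,0,10],0],[[0,0,10],0]]'
python3 - <<'E'
from h import *
from scipy.spatial.transform import Rotation as R
s=manip.sense();M=R.from_quat(s['tool_rot']).as_matrix(); print(s['qd'].round(3),s['tcp_pos'],M.T@(np.array([.4525,.0815,.031])-s['tcp_pos'])*100)
im,P=snap('wrist','w2.png')
hsv=cv2.cvtColor(im,cv2.COLOR_RGB2HSV)
m=cv2.inRange(hsv,(80,90,20),(100,255,255));m=cv2.morphologyEx(m,cv2.MORPH_OPEN,np.ones((5,5)))
c=max(cv2.findContours(m,0,cv2.CHAIN_APPROX_NONE)[0],key=cv2.contourArea)
e=cv2.fitEllipse(cv2.convexHull(c)); p=onplane(P,*e[0],.025);print(e,'lid',p,'shift cm',M.T@(p-s['tcp_pos'])*100)
E
```

```text
t: 2.25
tcp_pos: [0.4366, 0.0344, 0.1314]
tool_rot: [0.982, -0.187, -0.001, 0.0]
force: [-0.3, -0.4, 0.5]
finger_gap: 0.99
[ 0.014 -0.038 -0.022  0.    -0.003  0.003] [0.43661536 0.0343631  0.13135976] [-0.24539191 -4.97107152 10.0344971 ]
((263.15582275390625, 197.01686096191406), (132.87615966796875, 141.8951416015625), 115.90357971191406) lid [0.45557454 0.08009867 0.025     ] shift cm [ 0.09273202 -4.95406814 10.63412059]
```

View pics/w2.png

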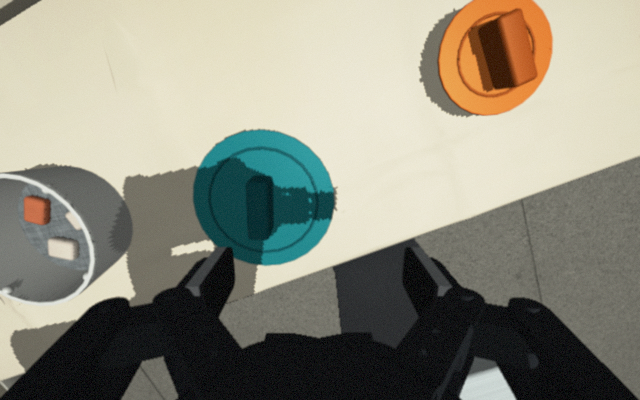

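Wrist view: lid about (263,197), bar vertical at x≈260, fingers centred about x≈318. The remaining shift is about −5 cm in tool y.

```bash
python3 -m crank '[[[0,-2.5,0],0],[[0,-4.95,0],0],[[0,-4.95,2],0],[[0,-4.95,4],0],[[0,-4.95,6],0],[[0,-4.95,8],0],[[0,-4.95,9.3],0],[[0,-4.95,10],0],[[0,-4.95,10],0],[[0,-4.95,10],0]]'
python3 -m crank '[[[0,0,0],0],[[0,0,0],0],[[0,0,0],0],[[0,0,0],0],[[0,0,0],0],[[0,0,0],0],[[0,0,0],0],[[0,0,0],0]]' 0 60
```

```text
t: 3.3
tcp_pos: [0.4557, 0.0815, 0.0323]
tool_rot: [0.983, -0.186, 0.001, -0.0]
force: [0.3, -0.2, -0.8]
finger_gap: 0.993
t: 4.1
tcp_pos: [0.455, 0.0817, 0.0317]
tool_rot: [0.983, -0.186, 0.0, -0.0]
force: [-0.1, 1.7, 5.1]
finger_gap: 0.198
```

```bash
python3 -m crank '[[[0,0,-1],0],[[0,0,-3],0],[[0,0,-5.5],0],[[0,0,-8],0],[[0,0,-10],0],[[0,0,-10],0],[[0,0,-10],0]]'
python3 - <<'E'
from h import *
from scipy.spatial.transform import Rotation as R
s=manip.sense();M=R.from_quat(s['tool_rot']).as_matrix(); print(s['finger_gap'],s['tcp_pos'],M.T@np.array([.048,.1885,0])*100,s['q'])
a,_=snap('wrist'); b,_=snap('scene')
v=np.vstack([a[60:400,:400],b[100:300,150:550]]);cv2.imwrite('pics/w3.png',v[:,:,::-1])
E
```

```text
t: 4.8
tcp_pos: [0.4546, 0.0817, 0.1316]
tool_rot: [0.983, -0.186, 0.0, -0.0]
force: [-1.1, 0.1, -1.4]
finger_gap: 0.197
0.19729707248696923 [0.45463298 0.08167479 0.13162513] [-2.42282764e+00 -1.93000622e+01  1.90840314e-03] [-6.49002760e-02  4.79357977e-01  1.93012536e+00 -6.08802062e-05
  7.31356409e-01  1.88016547e+00]
```

View pics/w3.png

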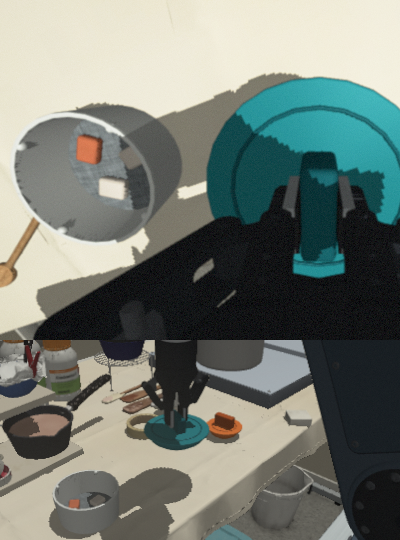

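Lid held level in the pads, tub upright to the left. Moving over the tub.

```bash
python3 -m crank '[[[-0.3,-2.5,0],0],[[-0.7,-6,0],0],[[-1.2,-10,0],0],[[-1.8,-14,0],0],[[-2.2,-17.5,0],0],[[-2.4,-19.3,0],0],[[-2.4,-19.3,0],0],[[-2.4,-19.3,0],0],[[-2.4,-19.3,0],0]]'
python3 - <<'E'
from h import *
s=manip.sense(); print(s['finger_gap'],s['tcp_pos'],s['q'])
w,W=snap('wrist'); a,P=snap('top','t4.png'); b,Q=snap('scene')
hs=lambda im:cv2.cvtColor(im,cv2.COLOR_RGB2HSV)
for im,C in((w,W),(a,P),(b,Q)):
  m=cv2.inRange(hs(im),(80,90,20),(100,255,255)); m=cv2.morphologyEx(m,cv2.MORPH_OPEN,np.ones((3,3)))
  if im is b: m[270:]=0
  c=max(cv2.findContours(m,0,cv2.CHAIN_APPROX_NONE)[0],key=cv2.contourArea)
  e=cv2.fitEllipse(cv2.convexHull(c)); print(cv2.boundingRect(c),e,onplane(C,*e[0],.125))
v=np.vstack([np.hstack([a[150:270,150:350],b[180:300,170:370]])]); v=cv2.resize(v,None,fx=2,fy=2)
cv2.imwrite('pics/v4.png',np.vstack([v,np.pad(w[40:380],((0,0),(0,160),(0,0)))])[:,:,::-1])
E
```

```text
t: 5.8
tcp_pos: [0.5019, 0.2689, 0.1304]
tool_rot: [0.982, -0.186, -0.001, 0.001]
force: [-0.6, 0.2, -0.2]
finger_gap: 0.201
0.20090261376410606 [0.50194619 0.26889329 0.13037562] [ 2.95779017e-01  5.90438403e-01  1.66275006e+00 -4.03616321e-04
  8.91284471e-01  2.24188160e+00]
(207, 138, 223, 200) ((318.246337890625, 237.2550811767578), (199.0033416748047, 224.322021484375), 91.2117691040039) [0.50760674 0.26684286 0.125     ]
(218, 172, 32, 61) ((224.37062072753906, 202.24636840820312), (49.4373664855957, 58.59067916870117), 0.9951103925704956) [0.49941161 0.25905526 0.125     ]
(196, 200, 73, 43) ((232.05198669433594, 219.94168090820312), (43.057552337646484, 72.87141418457031), 82.94243621826172) [0.49504417 0.27507874 0.125     ]
```

View pics/v4.png

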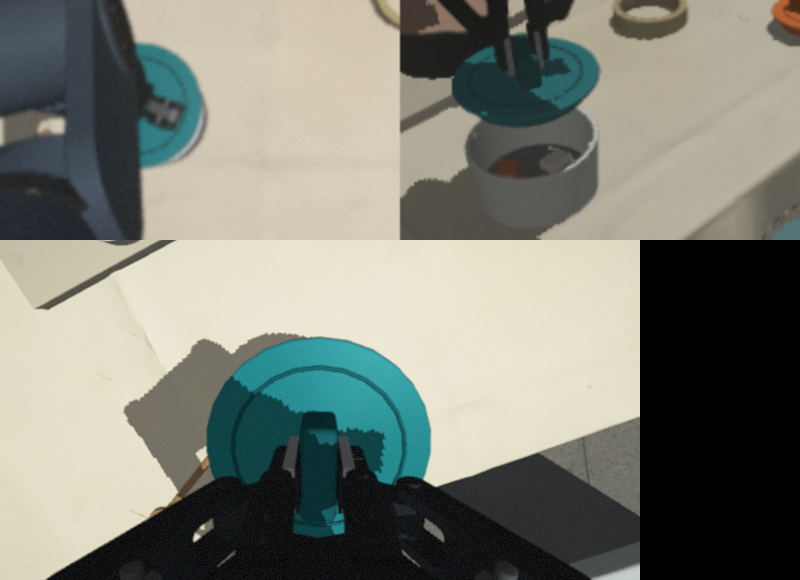

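Lid hovers level over the tub in all views. A quick lateral check in the scene view: the rim spans columns about 203–270.

Run:
```python
from h import *
Q=manip.camera_params('scene');P=manip.camera_params('top')
im=cv2.imread('pics/scene.png');h=cv2.cvtColor(im,cv2.COLOR_BGR2HSV)
def proj(C,p):
    T=np.linalg.inv(C['pose']);c=T[:3,:3]@p+T[:3,3];K=np.array([[C['fx'],0,C['cx']],[0,C['fy'],C['cy']],[0,0,1.]])
    return cv2.projectPoints(np.array([[c[0],-c[1],-c[2]]]),np.zeros(3),np.zeros(3),K,np.array([C['k1'],0,0,0.]))[0].ravel()
def circ(C,c,r,z): return np.array([proj(C,np.array([c[0]+r*np.cos(t),c[1]+r*np.sin(t),z])) for t in np.linspace(0,6.28,60)])
for c in((.4984,.2729),(.5025,.267)):
    r=circ(Q,c,.06,.06); print('tub',c,'scene cols',r[:,0].min(),r[:,0].max(),'rows',r[:,1].min(),r[:,1].max())
for c in((.495,.275),(.502,.269),(.5035,.268)):
    r=circ(Q,c,.064,.125);t=circ(P,c,.064,.125);print('lid',c,'scene',r.min(0),r.max(0),'top',t.min(0),t.max(0))
print('seen lid scene cols 196-269 rows 200-243; top right edge 250, rows 172-233')
v=h[250,190:285];print(v[:,1],v[:,2])
```

```text
tub (0.4984, 0.2729) scene cols 202.7123294456472 269.33634023217877 rows 229.48501798114677 270.40907460749685
tub (0.5025, 0.267) scene cols 204.27907629912602 270.3448118512183 rows 227.3941072088773 267.65148442902455
lid (0.495, 0.275) scene [194.21898801 200.80070976] [269.31047786 242.38682673] top [184.40846088 172.78731774] [248.22120065 236.15828716]
lid (0.502, 0.269) scene [195.12255534 198.28905011] [269.34996268 238.93473901] top [187.61769943 169.47928557] [251.3724866  232.72647089]
lid (0.5035, 0.268) scene [195.16864898 197.81407542] [269.23401424 238.28245965] top [188.1628452  168.76704657] [251.90489151 231.98759826]
seen lid scene cols 196-269 rows 200-243; top right edge 250, rows 172-233
[36 36 36 35 34 36 36 35 36 36 34 35 33 12 11 14 11 17 12  8 10 12 13 13
 10 10 10 10 10 10 13 13 13 13 10  8 10 10 10 13 11 11 11 11 13 13  8 13
 11 11 11 11 11 16 13 13 11 11 13 13  8 11  8 14 14 13 14 11 11 11 11 11
 15 15 12 10 10 11 17 33 36 34 35 35 35 37 37 37 36 36 36 36 37 37 37] [178 179 179 180 178 179 179 180 178 178 178 177 178 173 166 112  93  73
  84 100 101 103 102 101 102 102 103 101 101 101 102 102 101 100 100 100
  99  99  99  99  95  97  93  94  96  96  95  96  96  96  95  96  96  97
  96  96  95  96  96  96  95  95  94  93  94  95  94  93  93  92  90  89
  87  86  84 104 157 169 137 163 179 180 180 180 180 180 180 179 178 179
 179 179 178 179 179]
```

Lid ≈(0.496,0.272) and tub ≈(0.4985,0.272) in both fixed cameras, so they line up within 3 mm. Lowering.

```bash
python3 -m crank '[[[0.2,0,1],0],[[0.2,0,2],0],[[0.2,0,3],0],[[0.2,0,3.8],0],[[0.2,0,4.4],0],[[0.2,0,4.9],0],[[0.2,0,5.2],0],[[0.2,0,5.2],0]]'
```

```text
t: 6.75
tcp_pos: [0.5044, 0.2695, 0.0789]
tool_rot: [0.983, -0.186, -0.0, 0.0]
force: [-0.4, 0.4, -0.5]
finger_gap: 0.196
```

```bash
python3 -m crank '[[[0,0,0.2],0],[[0,0,0.4],0],[[0,0,0.5],0],[[0,0,0.6],0],[[0,0,0.6],0]]'
```

```text
t: 7.25
tcp_pos: [0.5048, 0.2695, 0.0735]
tool_rot: [0.983, -0.186, 0.0, -0.0]
force: [-2.0, 2.2, 3.2]
finger_gap: 0.202
```

```bash
python3 -m crank '[[[0,0,0.2],0],[[0,0,0.3],0],[[0,0,0.4],0],[[0,0,0.5],0],[[0,0,0.5],0]]'
```

```text
t: 7.75
tcp_pos: [0.505, 0.2691, 0.0689]
tool_rot: [0.983, -0.186, 0.0, 0.0]
force: [-1.7, 0.5, 6.5]
finger_gap: 0.199
```

```bash
python3 -m crank '[[[0,0,0.1],0],[[0,0,0.2],0],[[0,0,0.3],0],[[0,0,0.3],0]]'
```

```text
t: 8.15
tcp_pos: [0.505, 0.2691, 0.0688]
tool_rot: [0.983, -0.186, 0.001, 0.0]
force: [-6.6, -1.6, 25.4]
finger_gap: 0.194
```

Hard stop at the expected home height (0.0687 predicted) with 25 N. I'll unload, release, rise and look.

```bash
python3 -m crank '[[[0,0,-0.3],0],[[0,0,-0.3],0]]'; python3 -m crank '[[[0,0,0],0],[[0,0,0],0],[[0,0,0],0],[[0,0,0],0],[[0,0,-1],0],[[0,0,-3],0],[[0,0,-6],0],[[0,0,-10],0],[[0,0,-14],0],[[0,0,-14],0]]' 6
python3 - <<'E'
from h import *
print(manip.sense()['tcp_pos'])
w,W=snap('wrist');b,Q=snap('scene')
cv2.imwrite('pics/v5.png',np.vstack([cv2.resize(b[180:320,150:350],(600,420),interpolation=2)[60:,:],w[60:300,20:620]])[:,:,::-1])
E
```

```text
t: 8.35
tcp_pos: [0.5056, 0.2691, 0.0689]
tool_rot: [0.983, -0.186, 0.001, -0.0]
force: [-1.3, -0.2, 8.6]
finger_gap: 0.195
t: 9.35
tcp_pos: [0.5087, 0.2707, 0.2149]
tool_rot: [0.983, -0.186, 0.006, -0.003]
force: [-0.4, -1.2, 0.0]
finger_gap: 0.7
[0.50866978 0.27068547 0.21490656]
```

View pics/v5.png

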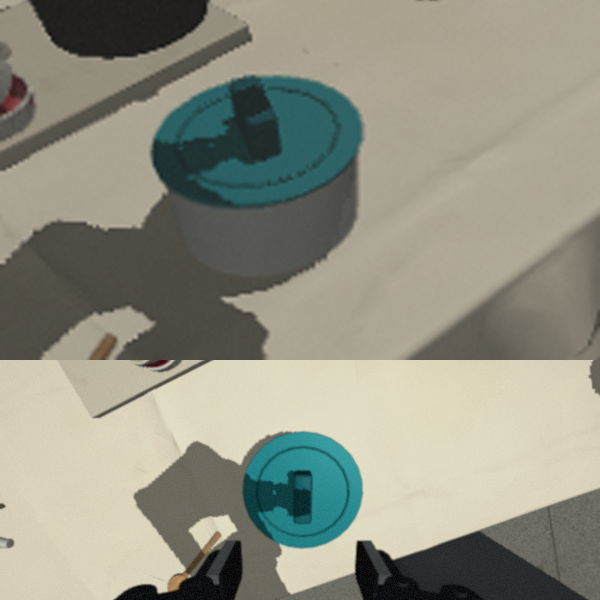

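The lid looks seated in both views, at wrist crop (303,490), and the tub is upright. I'll check level numerically by back-projecting the flange edge onto the home plane.

Run:
```python
from h import *
for cam in('scene','wrist'):
  im,C=snap(cam); h=cv2.cvtColor(im,cv2.COLOR_RGB2HSV)
  m=cv2.inRange(h,(80,80,15),(100,255,255)); m=cv2.morphologyEx(m,cv2.MORPH_OPEN,np.ones((3,3)))
  if cam=='scene': m[275:]=0
  c=max(cv2.findContours(m,0,cv2.CHAIN_APPROX_NONE)[0],key=cv2.contourArea); hu=cv2.convexHull(c)[:,0]
  for z in (.062,.072):
    p=np.array([onplane(C,*q,z)[:2] for q in hu]); A=np.c_[2*p,np.ones(len(p))]
    s=np.linalg.lstsq(A,(p**2).sum(1),rcond=None)[0]; r=np.hypot(*(p-s[:2]).T)
    print(cam,z,'centre',s[:2].round(4),'r',np.sqrt(s[2]+s[0]**2+s[1]**2).round(4),'res std',r.std().round(4))
    a=np.degrees(np.arctan2(*(p-s[:2]).T[::-1])); print([(k,(r[(a>=k)&(a<k+45)].mean()*1e3).round(1)) for k in range(-180,180,45)])
im,P=snap('top');h=cv2.cvtColor(im,cv2.COLOR_RGB2HSV);o=cv2.inRange(h,(3,120,60),(20,255,255));o[:190]=0;o[240:]=0;o[:,:380]=0;o[:,440:]=0
c=max(cv2.findContours(o,0,cv2.CHAIN_APPROX_NONE)[0],key=cv2.contourArea);print('orange',onplane(P,*cv2.fitEllipse(cv2.convexHull(c))[0],.025))
```

```text
scene 0.062 centre [0.5053 0.2693] r 0.0638 res std 0.0007
[(-180, np.float64(63.7)), (-135, np.float64(63.2)), (-90, np.float64(64.1)), (-45, np.float64(65.0)), (0, np.float64(63.8)), (45, np.float64(62.8)), (90, np.float64(64.0)), (135, np.float64(64.5))]
scene 0.072 centre [0.4937 0.2763] r 0.0624 res std 0.0007
[(-180, np.float64(62.2)), (-135, np.float64(61.8)), (-90, np.float64(62.7)), (-45, np.float64(63.5)), (0, np.float64(62.4)), (45, np.float64(61.4)), (90, np.float64(62.6)), (135, np.float64(63.0))]
wrist 0.062 centre [0.5025 0.2705] r 0.0631 res std 0.0002
[(-180, np.float64(63.2)), (-135, np.float64(63.1)), (-90, np.float64(63.1)), (-45, np.float64(63.0)), (0, np.float64(63.4)), (45, np.float64(62.9)), (90, np.float64(63.2)), (135, np.float64(63.0))]
wrist 0.072 centre [0.5049 0.2696] r 0.0609 res std 0.0002
[(-180, np.float64(61.0)), (-135, np.float64(60.9)), (-90, np.float64(60.9)), (-45, np.float64(60.8)), (0, np.float64(61.2)), (45, np.float64(60.7)), (90, np.float64(61.0)), (135, np.float64(60.8))]
orange [ 0.49348673 -0.13736125  0.025     ]
```

The two views agree on a flat circle of r≈64 mm at home height, and the orange lid hasn't moved. Handing in.

```bash
python3 -c "
from station import manip
print(manip.sense()['t'],manip.sense()['qd'].round(3)); manip.sign_off()"
```

```text
9.6 [-0.001  0.011  0.     0.002 -0.002 -0.003]
the job is handed in; nothing more can be done
```

The teal lid is on the tub and pressed home. I handed the job in at about 9.6 s with the gripper open and about 15 cm above the lid. The hand-in reports no verdict, so what follows is from my own checks.

I gripped the lid by its bar, carried it over the tub, lowered it and pressed it straight down.

**What the last checks showed**
- **Seated:** the press stopped hard at TCP z = 0.0688 m with about 25 N, against 0.0687 m predicted for home. That is a little over the suggested 10–20 N.
- **Level:** the scene and wrist views both show the flange as a flat circle of radius 63–64 mm at home height. The edge scatter is under 1 mm, with no sign of tilt.
- **Tub:** in the picture taken after release it stands upright on the bench.
- **Orange lid:** measured within 0.1 mm of where it lay.

**Checks that disagreed**
- The wrist camera read positions 4–6 mm different from the fixed cameras. I used the distance between lid and tub, on which the views agreed to about 2 mm.
- On the final lid centre, the scene and wrist views still differ by about 3 mm.
- I did not measure the tub's final position or its tilt separately. That the lid is centred on it follows from the lid being seated.

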